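# Unlock the salting turntable and hold up the fullest salt tin

### The job

Get ready for dry-salting this cheese: free the turntable by pressing its black lock knob down, turning it clockwise as far as it goes and letting it spring back up. Then heft the three closed salt tins to find the heaviest, and finish holding that one in the gripper, upright and still, its foot at least 15 cm above the bench, so that I can take its lid off, with the other two standing upright on the plank. Do not knock a tin over or push the other things on the bench about.

Things in the scene. Friction and masses are not known exactly. Their poses are not given: they have to be found in the camera images.
- turntable: grey fixed stand of a cheese turntable. Origin: on the bench straight below the lock knob's axis, z up; the lock housing (62 x 66 mm, 44 mm high) stands there. 235 mm along its own +y is the axis of a steel platter 300 mm across (top 74 mm above the bench) with a cheese wheel 234 mm across, its top 149 mm above the bench
- lock_grip (a point): middle of the lock knob's finger bar, on its vertical axis, 86 mm above the bench while up (sinks and turns with the knob). Black bar 54 mm long along this frame's y, 14 mm wide along x (fingers close along x), from 72 to 100 mm above the bench, on a disc 56 mm across. White stripe on its +y half; below, a steel latch dog points along +y, into a platter notch while locked
- lock_push (a joint): how far the lock knob is pressed down: 0 up, 0.008 m fully down; sprung, 3 N to start and 8 N fully down. The knob turns only while it is pressed more than about 6 mm, otherwise a tooth inside holds it
- lock_knob (a joint): turn of the lock knob: 0 locked (dog and stripe to the platter, red dot), 1.05 rad clockwise seen from above is free, against a stop (green dot). Let go within 0.1 rad of the stop it springs back up and stays; short of that it stays down
- plank: fixed spruce plank 200 x 440 x 24 mm lying on the bench. Origin: centre of its underside; its long side lies along its own y, so its top is 24 mm above the bench. The three tins stand in a row along its middle, about 130 mm apart
- tin_a: one of three outwardly identical closed salt tins upright on the plank: blue round body 60 mm across, pale metal lid 62 mm across (top 18 mm), 115 mm high in all. Origin: centre of its underside. Grip the blue body 60 to 70 mm above the foot. Which is heavy is drawn anew, whatever its name or place: one weighs 0.42-0.48 kg, one 0.27-0.31, one 0.18-0.20
- tin_b: one of three outwardly identical closed salt tins upright on the plank: blue round body 60 mm across, pale metal lid 62 mm across (top 18 mm), 115 mm high in all. Origin: centre of its underside. Grip the blue body 60 to 70 mm above the foot. Which is heavy is drawn anew, whatever its name or place: one weighs 0.42-0.48 kg, one 0.27-0.31, one 0.18-0.20
- tin_c: one of three outwardly identical closed salt tins upright on the plank: blue round body 60 mm across, pale metal lid 62 mm across (top 18 mm), 115 mm high in all. Origin: centre of its underside. Grip the blue body 60 to 70 mm above the foot. Which is heavy is drawn anew, whatever its name or place: one weighs 0.42-0.48 kg, one 0.27-0.31, one 0.18-0.20
- trier: bystander: cheese trier, a steel rod 12 mm thick and about 145 mm long with a dark wooden cross handle, lying on the plank beside the tins on the far side from the robot (at most 16 mm high). Leave it alone
- brush: bystander: wooden rind brush 170 x 62 mm, 36 mm high, on the bench beyond the plank. Leave it alone
- oil_bottle: bystander: amber bottle 64 mm across, 170 mm high, standing beyond the plank. Leave it alone
- bowl: bystander: steel bowl 110 mm across, 45 mm high, near the robot. Leave it alone
- tomme: bystander: small cheese 104 mm across, 50 mm high, beyond the lock knob, next to the bottle. Leave it alone

How it is judged:
By the outcome, as a careful person would: the job done as asked, in the order asked, and still so for the second after the job is handed in, while the arm keeps its last pose, push and grip.
It also fails if it takes over 72 s, if anything falls off the work surface, if the arm or the gripper's body presses on something with over 40 N, if the wrist force passes 120 N, or if a joint passes its speed limit or range.

### The arm

A 7-joint arm with a two-finger parallel gripper is mounted at the origin on the work surface. World frame = base frame: x ahead of the robot, y to its left, z up, the work surface at z = 0. Lengths are in m, angles in rad, forces in N, time in s.
With the tool pointing down it reaches from about 0.4 to 0.9 m from the base axis. Payload 5.5 kg.
Tool frame: the origin (TCP) lies between the finger pads; the fingertips stand 14 mm ahead of it and the grasp point (between the pads) lies 5 mm behind it (nose_length is the distance from the TCP to the fingertips, in m); z points along the fingers, y is the line along which they close (so a half turn about z gives the same grasp; the last joint's range is limited). The gripper opens to 92 mm and grips with 3 to 60 N. Pads are 19 mm wide; open, the fingers measure 130 mm over their backs; the gripper's body (75 mm by 190 mm) begins 47 mm behind the grasp point.
Start: joints at [1.606, 0.501, -0.427, 1.55, 0.221, 1.138, -0.21], TCP at [0.147, -0.633, 0.241] pointing down, gripper open.
Joint ranges: [-2.88, 2.88], [-0.31, 2.03], [-1.54, 1.56], [0.2, 2.42], [-1.41, 4.55], [0.19, 2.02], [-2.57, 2.57]. Speed limits (rad/s): [2.57, 2.57, 3.14, 3.14, 3.14, 3.14, 3.14].

### API

Orientations are given as a unit quaternion [x, y, z, w].
In Python, from bench import * gives the robot as it stands. The module is installed in compiled form; this text tells all that it offers.
- The arm moves only by the tool servo_tool, never from a script. Its argument "increments" is a list of rows, each a list of 7 numbers: the turn, a rotation vector about the tool's x, y, z in shares of 60 degrees (1.0 is 60 degrees), then the shift along the tool's x, y, z in parts of the range, where 1.0 means 500 mm, then the opening, from -1 (shut) to 1 (fully open). In form: [[ax, ay, az, dx, dy, dz, claw], ...]. A call has 1 to 5 rows; each row is the pose to reach, as a shift and turn from the pose commanded when the call began, along the tool's axes at that moment; what a row does not reach only later rows make up. A row lasts 1/12 s, in which the tool goes at most 41.7 mm and 7.16 degrees, less where a joint would pass 70% of its speed; a pose out of reach is approached as far as the arm can. Shift and turn numbers lie between -1 and 1, and a call with a number outside is refused. A call with a gripper value outside its range is refused whole. The fingers move at their own pace and stop on an object; the grip force is fixed at half the most. Time passes only in rows, so rows that repeat a pose let the fingers close. It gives the time, the measured TCP pose, the force, the opening and the grip force at its end, in the units of the state.
- state(): the state, without advancing time (a new reading comes with each control period).
- camera(name): name is "scene" or "top" or "wrist"; returns the picture (420x560x3 uint8, blue, green, red); there is no depth.
- camera_info(name): a dict with "K" (3x3 intrinsics, pixels), "R" (3x3) and "t" (3): a world point X has camera coordinates R X + t. Camera axes: x right, y down, z forward; pixel columns grow to the right and rows downward; lengths in m; the calibration is good to about 2 mm. A picture is of the moment at which its call begins: read the wrist's pose just before it. camera_info takes no time and is no camera call; for the wrist camera it gives the pose at the moment of the call.
- sign_off(): hands the job in; it is judged then, once.
Trained networks look in the newest picture that a camera, given by its name, has taken for a name from the list of things; names that differ only in an ending like _2 or _b are one class to them, and where a whole thing is asked for, a point or a joint stands for the part that bears it (a point fixed in the world has none). Each returns a list of dicts, best first, with "p" (0 to 1); they miss things now and then, are a little off and sometimes report something else, mostly with a low value. They report only what shows in the picture. A call takes as long as a camera call.
- search_frame(camera, thing): "point" ([column, row] in pixels, amid what is visible of it).
- regions_of(camera, thing): "pixels" (420x560 bool, what is visible of it) and "point" ([column, row] in pixels, amid what is visible of it).
- mark_of(camera, thing): "point" ([column, row] in pixels: a listed point, or the origin of a listed thing).
The state is a dict: "clock": time; "qpos": joint angles; "dq": joint speeds; "tau": joint torques, N m; "tool_pos": TCP position; "ee_rot": TCP orientation; "wrist_force": force on the tool from outside, world axes, zero at the start; "ft_torque": the same for the moment, N m; "opening": finger opening in m; "grasp_force": force on a finger pad.
Only numpy, scipy, OpenCV 4.12 (cv2) and the standard library are available. Lean on these libraries where they do the work, as an engineer would, in place of code of your own. Each camera call takes 0.05 s, during which the arm holds its last target. There are 200 camera calls.

## Working session

There is one attempt and no reset: what is moved stays moved. The work goes in short steps, Python scripts to look and compute and a tool call to move; the robot and the scene stay as the last step left them, time stands still between calls to the robot, and variables do not carry over. Pictures are saved under pics/ and viewed, at most 12 in all, crops included, and the job is handed in when it is done.

Besides the shell and the picture viewer there is one more tool, called after "Call:" as name(argument=value, ...) on one line, values as JSON. servo_tool: Moves the arm, as the interface text tells. Its arguments: {"type":"object","properties":{"increments":{"type":"array"}},"required":["increments"]}

```bash
mkdir -p pics
cat > h.py <<'E'
from bench import *
import numpy as np, cv2
from scipy.spatial.transform import Rotation as Ro
def ray(cam,p,z):
    i=camera_info(cam);K,R,t=map(np.array,(i["K"],i["R"],i["t"]))
    d=R.T@np.linalg.inv(K)@np.array([p[0],p[1],1.]);c=-R.T@t.reshape(3)
    return c+d*(z-c[2])/d[2]
def proj(cam,X):
    i=camera_info(cam);K,R,t=map(np.array,(i["K"],i["R"],i["t"]))
    q=K@(R@np.array(X)+t.reshape(3));return q[:2]/q[2]
def st():
    s=state();print(round(s["clock"],2),np.round(s["tool_pos"],4),np.round(Ro.from_quat(s["ee_rot"]).as_matrix(),3).tolist(),np.round(s["wrist_force"],2),s["opening"],s["grasp_force"]);return s
def totool(v):
    s=state();return Ro.from_quat(s["ee_rot"]).inv().apply(v)*1000
E
python3 - <<'E'
from h import *
s=st();print(s["qpos"])
a=camera("top");b=camera("scene")
cv2.imwrite("pics/a.png",a);cv2.imwrite("pics/b.png",b)
Z=dict(lock_grip=.086,turntable=0,plank=0,tin_a=.024,trier=.03,brush=0,oil_bottle=0,bowl=0,tomme=0)
for n,z in Z.items():
  for cam in("top","scene"):
    for r in mark_of(cam,n)[:3]:
        print(n,cam,round(r["p"],2),np.round(r["point"]),np.round(ray(cam,r["point"],z),3))
E
```

```text
0.0 [ 0.1466 -0.6326  0.2397] [[0.974, 0.226, -0.0], [0.226, -0.974, 0.002], [0.0, -0.002, -1.0]] [ 0.52 -1.11 -0.39] 0.09166266617893981 0.0
[ 1.60619547  0.50185172 -0.42677423  1.55144641  0.22082271  1.13830394
 -0.21030032]
lock_grip top 0.77 [137. 180.] [0.602 0.106 0.086]
lock_grip scene 0.82 [372. 267.] [0.603 0.107 0.086]
lock_grip scene 0.59 [172. 268.] [ 0.798 -0.145  0.086]
lock_grip scene 0.4 [403. 225.] [0.481 0.106 0.086]
turntable top 0.92 [152. 194.] [0.597 0.101 0.   ]
turntable scene 0.59 [365. 298.] [0.599 0.106 0.   ]
plank top 0.76 [334. 231.] [ 0.535 -0.238  0.   ]
plank scene 0.89 [242. 205.] [ 0.539 -0.237  0.   ]
plank scene 0.18 [235. 221.] [ 0.588 -0.211  0.   ]
tin_a top 0.87 [409. 231.] [ 0.534 -0.373  0.024]
tin_a top 0.74 [335. 225.] [ 0.543 -0.237  0.024]
tin_a scene 0.89 [286. 220.] [ 0.541 -0.11   0.024]
tin_a scene 0.65 [200. 175.] [ 0.535 -0.373  0.024]
tin_a scene 0.64 [239. 194.] [ 0.533 -0.248  0.024]
trier top 0.8 [309. 188.] [ 0.608 -0.189  0.03 ]
trier scene 0.67 [234. 224.] [ 0.618 -0.184  0.03 ]
brush top 0.67 [321. 120.] [ 0.753 -0.215  0.   ]
brush scene 0.93 [174. 268.] [ 0.755 -0.216  0.   ]
oil_bottle top 0.71 [218. 113.] [ 0.759 -0.015  0.   ]
oil_bottle scene 0.81 [247. 328.] [ 0.768 -0.02   0.   ]
bowl top 0.81 [154. 313.] [0.382 0.083 0.   ]
bowl scene 0.65 [404. 225.] [0.382 0.082 0.   ]
tomme top 0.75 [160. 104.] [0.774 0.097 0.   ]
tomme scene 0.6 [305. 370.] [0.77  0.097 0.   ]
```

View pics/a.png

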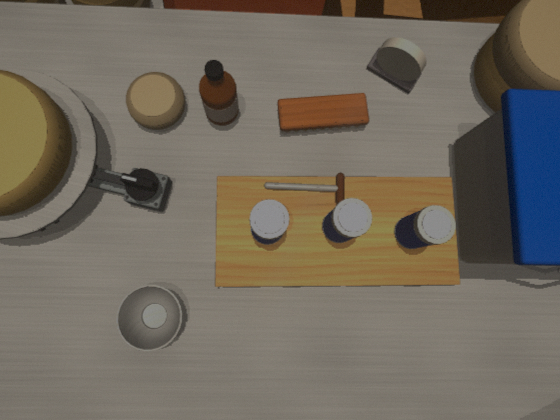

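View pics/b.png

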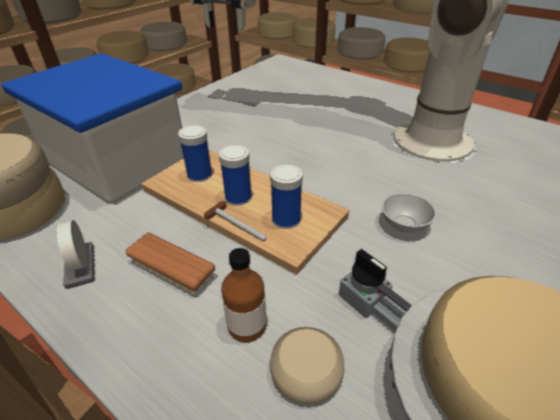

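The top view shows the plank with tins at about (268,220), (348,220) and (428,228), the trier above them, and the lock knob at (143,185) with its dog pointing left to the platter. A blue crate stands at right, from column 455. Next I measure the turntable's yaw and the tin lids.

Run:
```python
from h import *
from scipy.optimize import minimize
a=camera("top");b=camera("scene")
for cam in("top","scene"):
    for r in regions_of(cam,"tin_a")[:3]:
        m=r["pixels"];img=a if cam=="top" else b
        lid=m&(img.min(2)>110)
        ys,xs=np.nonzero(lid)
        c,_=cv2.minEnclosingCircle(np.c_[xs,ys].astype(np.float32))
        print(cam,round(r["p"],2),m.sum(),lid.sum(),"lid mid",c,ray(cam,c,.137).round(3) if cam=="top" else "")
    r=regions_of(cam,"turntable")[0];print(cam,"tt",r["p"],r["pixels"].sum())
    # platter rim fit: maximise image gradient across the projected rim over yaw
    g=cv2.GaussianBlur(cv2.cvtColor(a if cam=="top" else b,cv2.COLOR_BGR2GRAY).astype(float),(0,0),1.2)
    o=np.array([.602,.107]);best=[]
    for y in np.radians(np.arange(-40,20,1)):
        cc=o+.235*np.array([-np.sin(y),np.cos(y)])
        v=[]
        for t in np.arange(0,2*np.pi,.03):
            q=[proj(cam,[*(cc+rr*np.array([np.cos(t),np.sin(t)])),.074]) for rr in(.146,.155)]
            if all(2<p[0]<557 and 2<p[1]<417 for p in q): v.append(abs(g[int(q[0][1]),int(q[0][0])]-g[int(q[1][1]),int(q[1][0])]))
        best.append((np.mean(v),np.degrees(y)))
    print(cam,[(round(p),round(q)) for p,q in sorted(best)[::-1][:6]])
    for r in regions_of(cam,"tin_a")[:0]:pass
print("dog dir",ray("top",[100,181],.06),ray("top",[143,187],.06))
cv2.imwrite("pics/c.png",np.hstack([cv2.resize(a[140:240,80:200],None,fx=3.3,fy=3.3,interpolation=2),cv2.resize(b[230:330,320:440],None,fx=3.3,fy=3.3,interpolation=2)]))
```

```text
top 0.81 1417 1176 lid mid (269.0282897949219, 218.55661010742188) [ 0.536 -0.114  0.137]
top 0.78 1978 1090 lid mid (435.9210510253906, 224.07894897460938) [ 0.533 -0.375  0.137]
top 0.61 1650 1142 lid mid (352.2368469238281, 216.76315307617188) [ 0.541 -0.243  0.137]
top tt 0.73 15676Traceback (most recent call last):
  File "<stdin>", line 19, in <module>
  File "h.py", line 9, in proj
    i=camera_info(cam);K,R,t=map(np.array,(i["K"],i["R"],i["t"]))
ValueError: time passes only in moves, steps and waits
```

Careful with the scale: shifts go in shares of 500 mm and turns go in shares of 60 degrees. That gives: -120 mm is -0.24, -110 mm is -0.22, -21 degrees is -0.35.

Call:
servo_tool(increments=[[0, 0, 0, 0, 0, -0.08, 1], [0, 0, 0, 0, 0, -0.16, 1], [0, 0, -0.1167, 0, -0.08, -0.22, 1], [0, 0, -0.2333, 0, -0.16, -0.22, 1], [0, 0, -0.35, 0, -0.24, -0.22, 1]])

```text
clock: 1.62
tool_pos: [0.1213, -0.52, 0.3528]
ee_rot: [0.955, 0.296, -0.0, 0.002]
wrist_force: [0.4, 0.9, -0.4]
opening: 0.0916
grasp_force: 0.0
```

```bash
python3 - <<'E'
s=open('h.py').read()
s=s.replace('def ray','_c={}\ndef ci(c):\n    if c not in _c: _c[c]=camera_info(c)\n    return _c[c]\ndef ray',1).replace('i=camera_info(cam)','i=ci(cam)')
open('h.py','w').write(s)
E
python3 - <<'E'
from h import *
a=camera("top");b=camera("scene")
for cam,im in(("top",a),("scene",b)):
    g=cv2.GaussianBlur(cv2.cvtColor(im,cv2.COLOR_BGR2GRAY).astype(float),(0,0),1.2)
    o=np.array([.602,.106]);best=[]
    for y in np.radians(np.arange(-40,20,1)):
        cc=o+.235*np.array([-np.sin(y),np.cos(y)]);v=[]
        for t in np.arange(0,2*np.pi,.03):
            q=[proj(cam,[*(cc+rr*np.array([np.cos(t),np.sin(t)])),.074]) for rr in(.146,.155)]
            if all(2<p[0]<557 and 2<p[1]<417 for p in q): v.append(abs(g[int(q[0][1]),int(q[0][0])]-g[int(q[1][1]),int(q[1][0])]))
        best.append((np.mean(v),np.degrees(y)))
    print(cam,[(round(p),round(q)) for p,q in sorted(best)[::-1][:6]])
cv2.imwrite("pics/c.png",np.hstack([cv2.resize(a[140:240,80:200],None,fx=3.3,fy=3.3,interpolation=2),cv2.resize(b[230:330,320:440],None,fx=3.3,fy=3.3,interpolation=2)]))
s=st();print(s["qpos"])
t=np.array([.602,.106,.29])
print(totool(t-s["tool_pos"]))
E
```

```text
top [(37, -12), (32, -11), (31, -13), (24, -10), (22, -14), (21, -9)]
scene [(39, -13), (38, -12), (29, -14), (29, -17), (28, -18), (27, -16)]
1.72 [ 0.1194 -0.513   0.35  ] [[0.825, 0.564, -0.004], [0.564, -0.825, 0.005], [-0.001, -0.006, -1.0]] [-0.02 -1.11 -0.16] 0.09193666535462333 0.0
[ 1.75524836  0.19390912 -0.53703613  1.71136499  0.10607109  1.27053102
  0.22334739]
[ 747.83337856 -238.25259913   60.70695141]
```

View pics/c.png

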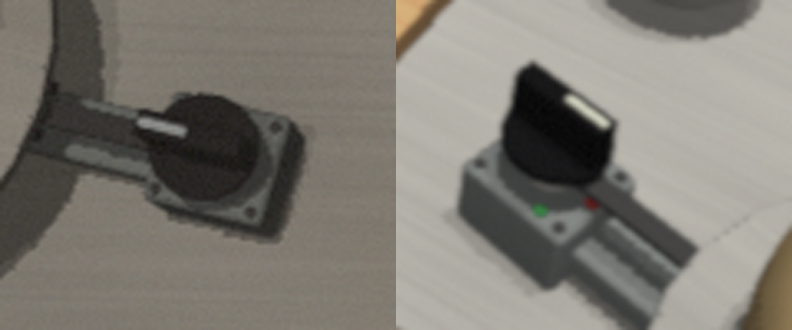

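The crops show the stripe pointing to the platter (yaw about -12.3°) and the red dot beside it, so the knob is locked. Both cameras agree on the rim fit.

In the tool's units: 205 mm is 0.41, 164 mm is 0.328, -14 degrees is -0.2333.

Call:
servo_tool(increments=[[0, 0, -0.05, 0.082, 0, 0, 1], [0, 0, -0.1, 0.164, 0, 0, 1], [0, 0, -0.15, 0.246, 0, 0, 1], [0, 0, -0.2, 0.328, 0, 0, 1], [0, 0, -0.2333, 0.41, 0, 0, 1]])

```text
clock: 2.13
tool_pos: [0.2918, -0.404, 0.3511]
ee_rot: [0.913, 0.408, -0.0, 0.001]
wrist_force: [0.8, 0.3, 0.7]
opening: 0.092
grasp_force: 0.0
```

Run:
```python
from h import *
s=st();print(s["qpos"])
t=np.array([.602,.106,.29])
print(totool(t-s["tool_pos"]))
```

```text
2.13 [ 0.2918 -0.404   0.3511] [[0.668, 0.745, 0.0], [0.745, -0.668, -0.001], [-0.001, 0.001, -1.0]] [0.77 0.27 0.72] 0.09199134764527925 0.0
[ 1.53186866  0.14700978 -0.70746338  1.77288611  0.10084329  1.25711548
  0.06766043]
[ 586.88138175 -109.56630788   60.60800558]
```

In the tool's units: 200 mm is 0.4, 160 mm is 0.32.

Call:
servo_tool(increments=[[0, 0, 0, 0.08, -0.014, 0, 1], [0, 0, 0, 0.16, -0.03, 0, 1], [0, 0, 0, 0.24, -0.044, 0, 1], [0, 0, 0, 0.32, -0.06, 0, 1], [0, 0, 0, 0.4, -0.074, 0, 1]])

```text
clock: 2.55
tool_pos: [0.3974, -0.2298, 0.351]
ee_rot: [0.914, 0.407, 0.0, 0.001]
wrist_force: [1.4, 0.2, 0.8]
opening: 0.0916
grasp_force: 0.0
```

In the tool's units: 200 mm is 0.4, 160 mm is 0.32.

Call:
servo_tool(increments=[[0, 0, 0, 0.08, -0.014, 0, 1], [0, 0, 0, 0.16, -0.03, 0, 1], [0, 0, 0, 0.24, -0.044, 0, 1], [0, 0, 0, 0.32, -0.06, 0, 1], [0, 0, 0, 0.4, -0.074, 0, 1]])

```text
clock: 2.97
tool_pos: [0.5037, -0.0564, 0.3512]
ee_rot: [0.914, 0.406, 0.0, 0.001]
wrist_force: [0.5, -0.3, 0.9]
opening: 0.0915
grasp_force: 0.0
```

In the tool's units: 187 mm is 0.374, 145 mm is 0.29, -29.6 degrees is -0.4933.

Call:
servo_tool(increments=[[0, 0, -0.1, 0.07, -0.014, 0.02, 1], [0, 0, -0.2, 0.14, -0.028, 0.04, 1], [0, 0, -0.3, 0.22, -0.04, 0.06, 1], [0, 0, -0.4, 0.29, -0.054, 0.1, 1], [0, 0, -0.4933, 0.374, -0.07, 0.12, 1]])

```text
clock: 3.38
tool_pos: [0.6011, 0.1029, 0.2888]
ee_rot: [0.778, 0.628, -0.001, -0.0]
wrist_force: [1.0, -0.8, 0.7]
opening: 0.0919
grasp_force: 0.0
```

Call:
servo_tool(increments=[[0, 0, 0, 0, 0, 0, 1]])

```text
clock: 3.47
tool_pos: [0.6006, 0.1118, 0.2878]
ee_rot: [0.775, 0.632, 0.001, -0.004]
wrist_force: [-0.8, 1.0, 2.1]
opening: 0.092
grasp_force: 0.0
```

Run:
```python
from h import *
s=st();print(s["qpos"])
i=camera("wrist");cv2.imwrite("pics/w.png",i)
for n,z in(("lock_grip",.086),("turntable",0)):
  for r in mark_of("wrist",n)[:2]: print(n,r["p"],r["point"],ray("wrist",r["point"],z))
print(totool(np.array([.602,.106,.29])-s["tool_pos"]))
```

```text
3.47 [0.6006 0.1118 0.2878] [[0.201, 0.98, -0.004], [0.98, -0.2, 0.008], [0.007, -0.005, -1.0]] [-0.82  0.98  2.11] 0.09198522869052486 0.0
[ 0.50515442  0.56267471 -1.04740796  1.58541076  0.49311995  1.28704932
 -0.81826006]
lock_grip 0.59 [284.6, 192.0] [0.59875671 0.09572532 0.086     ]
turntable 0.73 [286.1, 178.7] [0.59979114 0.09170354 0.        ]
turntable 0.35 [276.3, 340.4] [ 0.53500497 -0.14194186  0.        ]
[-5.33439289  2.63974966 -2.21280637]
```

View pics/w.png

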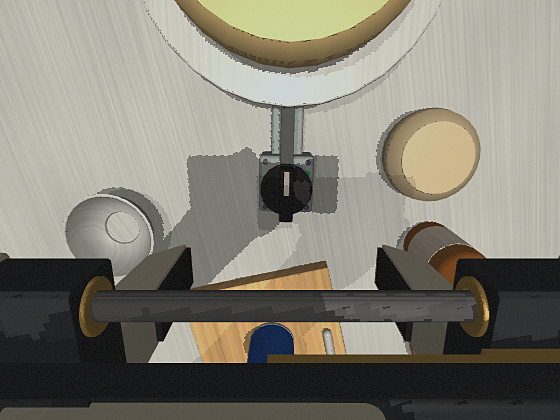

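The wrist view shows the knob at (287,188), with its bar lined up with the tool's x and the fingers straddling it on either side. The arm was still settling, so I re-measure.

Run:
```python
from h import *
s=st()
i=camera("wrist");s=st();ci("wrist")
c=ci("wrist");C=-np.array(c["R"]).T@np.array(c["t"]).reshape(3);print("cam rel tool",totool(C-s["tool_pos"]))
for n,z in(("lock_grip",.086),("turntable",0)):
  for r in mark_of("wrist",n)[:2]: print(n,r["p"],r["point"],ray("wrist",r["point"],z))
h=cv2.inRange(i,(150,150,150),(255,255,255));h[:150]=0;h[215:]=0;h[:,:270]=0;h[:,300:]=0
ys,xs=np.nonzero(h);P=np.c_[xs,ys].astype(np.float32);print(len(P),cv2.minAreaRect(P),ray("wrist",P.mean(0),.1))
cv2.imwrite("pics/w2.png",cv2.resize(i[130:240,220:360],None,fx=4,fy=4))
m=ci("top")
print(totool(np.array([.602,.106,.086])-s["tool_pos"]))
```

```text
3.62 [0.6005 0.1032 0.2907] [[0.214, 0.977, -0.001], [0.977, -0.214, 0.0], [0.0, -0.001, -1.0]] [-0.39  0.23  0.3 ] 0.09150573824217145 0.0
3.67 [0.6008 0.1017 0.2912] [[0.216, 0.976, -0.0], [0.976, -0.216, -0.001], [-0.001, 0.0, -1.0]] [-0.35 -0.66 -0.1 ] 0.09169515348192225 0.0
cam rel tool [  76.07665205    0.29507215 -144.04941705]
lock_grip 0.24 [423.0, 232.7] [0.73496954 0.01502111 0.086     ]
turntable 0.98 [281.4, 170.2] [0.59735471 0.09890683 0.        ]
215 ((284.5, 182.0), (64.0, 29.0), 90.0) [0.60716416 0.1033471  0.1       ]
[ 4.72023705e+00 -4.98988967e-02  2.05244653e+02]
```

View pics/w2.png

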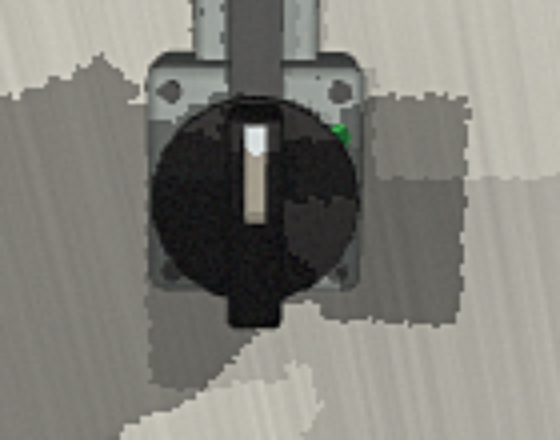

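The knob's disc is centred at about (283.5,179.7) in the wrist picture, and the bar lines up with the image's vertical.

Run:
```python
from h import *
st()
print(ray("wrist",[283.5,179.7],.070),ray("wrist",[283.7,161],.1),ray("wrist",[283.7,185.5],.1),ray("wrist",[283.5,211],.09))
s=state();print(totool(np.array([.602,.106,.086])-s["tool_pos"]),s["qpos"])
```

```text
3.77 [0.6009 0.1005 0.2919] [[0.217, 0.976, 0.001], [0.976, -0.217, -0.001], [-0.001, 0.001, -1.0]] [ 0.51 -0.78  0.37] 0.09193633522773044 0.0
[0.6009575  0.09920366 0.07      ] [0.60655309 0.12343819 0.1       ] [0.60123572 0.09964165 0.1       ] [0.59460093 0.07084705 0.09      ]
[  5.8626055   -0.41151163 205.86179208] [ 0.51996539  0.55044089 -1.04398865  1.58783881  0.4919183   1.289475
 -0.81863109]
```

In the tool's units: 180 mm is 0.36, 160 mm is 0.32.

Call:
servo_tool(increments=[[0, 0, 0, 0, 0, 0.08, 1], [0, 0, 0, 0, 0, 0.16, 1], [0, 0, 0, 0, 0, 0.24, 1], [0, 0, 0, 0, 0, 0.32, 1], [0, 0, 0, 0, 0, 0.36, 1]])

```text
clock: 4.18
tool_pos: [0.5986, 0.0986, 0.1075]
ee_rot: [0.78, 0.625, -0.002, -0.0]
wrist_force: [-1.2, -1.7, -0.6]
opening: 0.0922
grasp_force: 0.0
```

In the tool's units: 18 mm is 0.036, 10 mm is 0.02.

Call:
servo_tool(increments=[[0, 0, 0, 0, 0, 0.02, 1], [0, 0, 0, 0, 0, 0.036, 1], [0, 0, 0, 0, 0, 0.036, 1], [0, 0, 0, 0, 0, 0.036, 1], [0, 0, 0, 0, 0, 0.036, 1]])

```text
clock: 4.6
tool_pos: [0.602, 0.1027, 0.0953]
ee_rot: [0.779, 0.627, 0.001, 0.001]
wrist_force: [0.2, 0.4, -0.2]
opening: 0.0914
grasp_force: 0.0
```

Call:
servo_tool(increments=[[0, 0, 0, 0, 0, 0, 1], [0, 0, 0, 0, 0, 0, 1]])

```text
clock: 4.77
tool_pos: [0.6014, 0.1027, 0.0946]
ee_rot: [0.779, 0.627, 0.001, 0.001]
wrist_force: [-0.1, 0.0, -0.2]
opening: 0.0919
grasp_force: 0.0
```

Run:
```python
from h import *
s=st();i=camera("wrist");cv2.imwrite("pics/w3.png",i)
print(totool(np.array([.6015,.103,.088])-s["tool_pos"]))
```

```text
4.77 [0.6014 0.1027 0.0946] [[0.214, 0.977, 0.002], [0.977, -0.214, 0.0], [0.001, 0.002, -1.0]] [-0.11  0.04 -0.2 ] 0.09190516738540316 0.0
[ 0.25631241 -0.00706413  6.55366693]
```

View pics/w3.png

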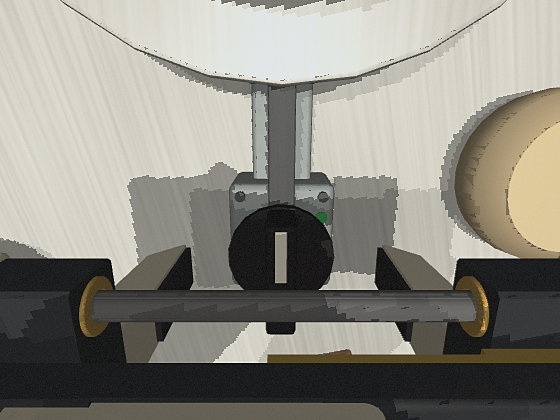

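The knob sits centred between the fingers (disc around (281,257)). I go 5 mm lower, close, then press.

In the tool's units: 5 mm is 0.01.

Call:
servo_tool(increments=[[0, 0, 0, 0, 0, 0.01, 1], [0, 0, 0, 0, 0, 0.01, -1], [0, 0, 0, 0, 0, 0.01, -1], [0, 0, 0, 0, 0, 0.01, -1], [0, 0, 0, 0, 0, 0.01, -1]])

```text
clock: 5.23
tool_pos: [0.6005, 0.1027, 0.0881]
ee_rot: [0.779, 0.627, -0.0, -0.0]
wrist_force: [-0.5, -0.4, -0.6]
opening: 0.0697
grasp_force: 0.0
```

Call:
servo_tool(increments=[[0, 0, 0, 0, 0, 0, -1], [0, 0, 0, 0, 0, 0, -1], [0, 0, 0, 0, 0, 0, -1], [0, 0, 0, 0, 0, 0, -1], [0, 0, 0, 0, 0, 0, -1]])

```text
clock: 5.65
tool_pos: [0.6006, 0.1026, 0.0882]
ee_rot: [0.779, 0.627, 0.0, 0.0]
wrist_force: [0.8, 0.1, -0.7]
opening: 0.0368
grasp_force: 0.0
```

In the tool's units: 8 mm is 0.016, 6 mm is 0.012.

Call:
servo_tool(increments=[[0, 0, 0, 0, 0, 0.004, -1], [0, 0, 0, 0, 0, 0.008, -1], [0, 0, 0, 0, 0, 0.012, -1], [0, 0, 0, 0, 0, 0.016, -1], [0, 0, 0, 0, 0, 0.016, -1]])

```text
clock: 6.07
tool_pos: [0.6002, 0.103, 0.0801]
ee_rot: [0.779, 0.627, -0.0, -0.0]
wrist_force: [-1.6, -0.2, 5.0]
opening: 0.0138
grasp_force: 31.3
```

In the tool's units: 6 mm is 0.012, 4 mm is 0.008.

Call:
servo_tool(increments=[[0, 0, 0, 0, 0, 0.004, -1], [0, 0, 0, 0, 0, 0.008, -1], [0, 0, 0, 0, 0, 0.012, -1], [0, 0, 0, 0, 0, 0.012, -1], [0, 0, 0, 0, 0, 0.012, -1]])

```text
clock: 6.48
tool_pos: [0.6005, 0.1032, 0.078]
ee_rot: [0.779, 0.627, -0.0, 0.001]
wrist_force: [-11.6, -3.2, 31.7]
opening: 0.0136
grasp_force: 32.1
```

Fully down (31 N). I ease off slightly and turn clockwise.

In the tool's units: -2 mm is -0.004, -1 mm is -0.002, 20 degrees is 0.3333.

Call:
servo_tool(increments=[[0, 0, 0, 0, 0, -0.002, -1], [0, 0, 0.0833, 0, 0, -0.004, -1], [0, 0, 0.1667, 0, 0, -0.004, -1], [0, 0, 0.25, 0, 0, -0.004, -1], [0, 0, 0.3333, 0, 0, -0.004, -1]])

```text
clock: 6.9
tool_pos: [0.6004, 0.1031, 0.0782]
ee_rot: [0.877, 0.481, -0.0, 0.0]
wrist_force: [-6.1, -1.8, 17.7]
opening: 0.0138
grasp_force: 31.7
```

Run:
```python
from h import *
s=st();print(s["ft_torque"],s["qpos"])
```

```text
6.9 [0.6004 0.1031 0.0782] [[0.538, 0.843, 0.0], [0.843, -0.538, -0.001], [-0.001, 0.001, -1.0]] [-6.08 -1.8  17.72] 0.013806256950652775 31.675148385373717
[-0.38511551  1.5971049   0.0555646 ] [ 0.35592887  0.74292639 -0.7931738   1.76252124  0.65216776  0.9198768
 -1.28797939]
```

In the tool's units: 25 degrees is 0.4167.

Call:
servo_tool(increments=[[0, 0, 0.0833, 0, 0, 0, -1], [0, 0, 0.1667, 0, 0, 0, -1], [0, 0, 0.25, 0, 0, 0, -1], [0, 0, 0.3333, 0, 0, 0, -1], [0, 0, 0.4167, 0, 0, 0, -1]])

```text
clock: 7.32
tool_pos: [0.6004, 0.1031, 0.0782]
ee_rot: [0.96, 0.279, -0.0, 0.0]
wrist_force: [-7.0, -1.7, 18.1]
opening: 0.0139
grasp_force: 31.8
```

In the tool's units: 17 degrees is 0.2833.

Call:
servo_tool(increments=[[0, 0, 0.0833, 0, 0, 0, -1], [0, 0, 0.1667, 0, 0, 0, -1], [0, 0, 0.2333, 0, 0, 0, -1], [0, 0, 0.2667, 0, 0, 0, -1], [0, 0, 0.2833, 0, 0, 0, -1]])

```text
clock: 7.73
tool_pos: [0.6004, 0.1031, 0.0782]
ee_rot: [0.991, 0.136, 0.0, 0.001]
wrist_force: [-6.2, -1.1, 18.4]
opening: 0.0139
grasp_force: 33.3
```

Run:
```python
from h import *
s=st();print(s["ft_torque"],s["qpos"]);m=Ro.from_quat(s["ee_rot"]).as_matrix();print(np.degrees(np.arctan2(m[1,0],m[0,0])))
```

```text
7.73 [0.6004 0.1031 0.0782] [[0.963, 0.27, 0.001], [0.27, -0.963, -0.001], [0.0, 0.002, -1.0]] [-6.21 -1.1  18.44] 0.013873566958779211 33.32902145048138
[-0.38429168  1.56361012  0.70046958] [ 0.2484556   0.68352397 -0.63123065  1.76624447  0.51498126  0.86272066
 -1.9170825 ]
15.671818916809688
```

The stop is reached (62° turned, 0.7 N m). I let it rise, release and retract.

In the tool's units: -9 mm is -0.018, -6 mm is -0.012, -1.5 degrees is -0.025.

Call:
servo_tool(increments=[[0, 0, 0, 0, 0, -0.006, -1], [0, 0, 0, 0, 0, -0.012, -1], [0, 0, 0, 0, 0, -0.018, -1], [0, 0, 0, 0, 0, -0.018, -1], [0, 0, -0.025, 0, 0, -0.018, -0.3]])

```text
clock: 8.15
tool_pos: [0.6006, 0.1027, 0.0852]
ee_rot: [0.989, 0.149, 0.0, -0.0]
wrist_force: [-0.9, 0.6, 3.3]
opening: 0.017
grasp_force: 1.4
```

Call:
servo_tool(increments=[[0, 0, 0, 0, 0, 0, 1], [0, 0, 0, 0, 0, 0, 1], [0, 0, 0, 0, 0, 0, 1], [0, 0, 0, 0, 0, 0, 1], [0, 0, 0, 0, 0, 0, 1]])

```text
clock: 8.57
tool_pos: [0.6007, 0.1025, 0.0851]
ee_rot: [0.989, 0.149, 0.0, -0.0]
wrist_force: [0.2, -1.2, 2.1]
opening: 0.0492
grasp_force: 1.0
```

In the tool's units: -170 mm is -0.34, -150 mm is -0.3.

Call:
servo_tool(increments=[[0, 0, 0, 0, 0, -0.06, 1], [0, 0, 0, 0, 0, -0.14, 1], [0, 0, 0, 0, 0, -0.22, 1], [0, 0, 0, 0, 0, -0.3, 1], [0, 0, 0, 0, 0, -0.34, 1]])

```text
clock: 8.98
tool_pos: [0.6021, 0.1035, 0.26]
ee_rot: [0.989, 0.149, 0.003, -0.0]
wrist_force: [1.6, 0.4, 1.1]
opening: 0.0824
grasp_force: 0.0
```

Call:
servo_tool(increments=[[0, 0, 0, 0, 0, 0, 1], [0, 0, 0, 0, 0, 0, 1], [0, 0, 0, 0, 0, 0, 1]])

```text
clock: 9.23
tool_pos: [0.5998, 0.102, 0.254]
ee_rot: [0.989, 0.149, -0.001, 0.0]
wrist_force: [-0.0, -0.3, -0.1]
opening: 0.0917
grasp_force: 0.0
```

Run:
```python
from h import *
s=st();i=camera("wrist");b=camera("scene")
cv2.imwrite("pics/k.png",np.hstack([i[100:300,180:400],cv2.resize(b[230:330,320:440],None,fx=2,fy=2,interpolation=2)]))
for n,z in(("tin_a",.024),):
  for cam in("top","scene"):
    if cam=="top":camera(cam)
    for r in mark_of(cam,n)[:3]:print(cam,r["p"],ray(cam,r["point"],z))
print(totool(np.array([.536,-.114,.25])-s["tool_pos"]),s["qpos"])
```

```text
9.23 [0.5998 0.102  0.254 ] [[0.956, 0.295, -0.002], [0.295, -0.956, -0.001], [-0.002, 0.0, -1.0]] [-0.02 -0.34 -0.14] 0.09167218457359777 0.0
top 0.93 [ 0.53625988 -0.10926302  0.024     ]
top 0.89 [ 0.53830772 -0.23693953  0.024     ]
top 0.62 [ 0.53720751 -0.37262578  0.024     ]
scene 0.8 [ 0.54860521 -0.10952356  0.024     ]
scene 0.74 [ 0.53583283 -0.3656507   0.024     ]
scene 0.62 [ 0.54798878 -0.23295361  0.024     ]
[-124.66402991  187.55880099    4.13444494] [ 0.3422756   0.48364856 -0.75369366  1.63684744  0.35383269  1.16476001
 -1.76827444]
```

View pics/k.png

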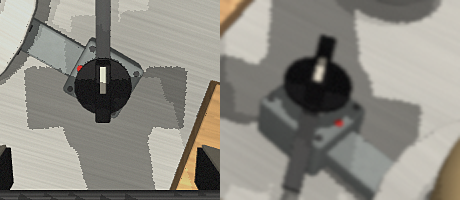

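The wrist view shows the stripe and dog turned by 60° in line with the tool, and the red dot uncovered. The release forces agree with the knob being back up. Next is the first tin.

In the tool's units: 94 mm is 0.188, 76 mm is 0.152, -35 degrees is -0.5833.

Call:
servo_tool(increments=[[0, 0, -0.1167, -0.024, 0.038, -0.072, 1], [0, 0, -0.2333, -0.05, 0.076, -0.072, 1], [0, 0, -0.35, -0.074, 0.114, -0.072, 1], [0, 0, -0.4667, -0.1, 0.152, -0.072, 1], [0, 0, -0.5833, -0.124, 0.188, -0.072, 1]])

```text
clock: 9.9
tool_pos: [0.5684, -0.0066, 0.2907]
ee_rot: [0.897, 0.442, -0.0, -0.0]
wrist_force: [0.3, 0.2, -0.2]
opening: 0.0919
grasp_force: 0.0
```

In the tool's units: -105 mm is -0.21, -84 mm is -0.168, -35 degrees is -0.5833.

Call:
servo_tool(increments=[[0, 0, -0.1167, -0.042, 0.016, 0, 1], [0, 0, -0.2333, -0.084, 0.032, 0, 1], [0, 0, -0.35, -0.126, 0.05, 0, 1], [0, 0, -0.4667, -0.168, 0.066, 0, 1], [0, 0, -0.5833, -0.21, 0.082, 0, 1]])

```text
clock: 10.32
tool_pos: [0.5364, -0.1146, 0.2907]
ee_rot: [0.722, 0.692, -0.0, -0.0]
wrist_force: [0.2, 0.1, 0.3]
opening: 0.092
grasp_force: 0.0
```

In the tool's units: -3 degrees is -0.05.

Call:
servo_tool(increments=[[0, 0, -0.05, 0, 0, 0, 1], [0, 0, -0.05, 0, 0, 0, 1], [0, 0, -0.05, 0, 0, 0, 1], [0, 0, -0.05, 0, 0, 0, 1], [0, 0, -0.05, 0, 0, 0, 1]])

```text
clock: 10.73
tool_pos: [0.5372, -0.1123, 0.2913]
ee_rot: [0.706, 0.708, 0.0, -0.0]
wrist_force: [0.3, 0.5, 0.0]
opening: 0.0918
grasp_force: 0.0
```

```bash
cat >> h.py <<'E'
def lids():
    s=st();i=camera("wrist");ci("wrist")
    for r in regions_of("wrist","tin_a")[:3]:
        m=r["pixels"];hsv=cv2.cvtColor(i,cv2.COLOR_BGR2HSV)
        l=(m&(hsv[...,1]<90)).astype(np.uint8);c=max(cv2.findContours(l,0,1)[0],key=cv2.contourArea)
        (u,v),rad=cv2.minEnclosingCircle(c)
        print("p",round(r["p"],2),"lid",np.round([u,v,rad],1),ray("wrist",[u,v],.139).round(4),"mark?")
    return i
def avgF(n=8):
    f=[]
    for _ in range(n):
        s=state();f.append(s["wrist_force"]);camera("top")
    f=np.array(f);print("F",f.mean(0).round(2),f.std(0).round(2),round(s["clock"],2))
E
python3 - <<'E'
from h import *
i=lids();cv2.imwrite("pics/t.png",i)
print(state()["qpos"])
E
```

```text
10.73 [ 0.5372 -0.1123  0.2913] [[-0.003, 1.0, 0.0], [1.0, 0.003, 0.0], [0.0, 0.0, -1.0]] [0.31 0.45 0.04] 0.09183160306640817 0.0
p 0.78 lid [282.4 194.2  35.2] [ 0.5362 -0.1117  0.139 ] mark?
p 0.76 lid [262.5 349.5   6.5] [ 0.5163 -0.2742  0.139 ] mark?
[ 0.97351092  0.4137802  -1.04526155  1.73572815  0.38030383  1.21370377
 -0.16765604]
```

View pics/t.png

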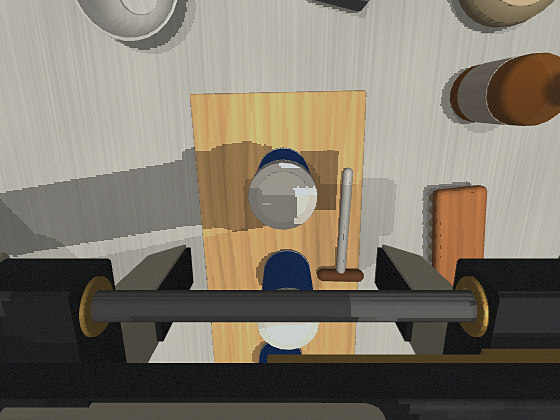

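The view shows tin 1's lid centred at (282,194), which agrees with the TCP position. The trier lies to the right at (345,220) and stays clear of the fingers.

In the tool's units: 175 mm is 0.35, 150 mm is 0.3.

Call:
servo_tool(increments=[[0, 0, 0, 0, 0, 0.08, 1], [0, 0, 0, 0, 0, 0.16, 1], [0, 0, 0, 0, 0, 0.24, 1], [0, 0, 0, 0, 0, 0.3, 1], [0, 0, 0, 0, 0, 0.35, 1]])

```text
clock: 11.25
tool_pos: [0.5359, -0.1129, 0.1136]
ee_rot: [0.706, 0.708, -0.001, -0.001]
wrist_force: [-0.0, -0.3, 0.5]
opening: 0.0915
grasp_force: 0.0
```

Call:
servo_tool(increments=[[0, 0, 0, 0, 0, 0.024, 1], [0, 0, 0, 0, 0, 0.04, 1], [0, 0, 0, 0, 0, 0.05, 1], [0, 0, 0, 0, 0, 0.05, 1], [0, 0, 0, 0, 0, 0.05, 1]])

```text
clock: 11.67
tool_pos: [0.538, -0.1136, 0.0924]
ee_rot: [0.706, 0.708, 0.0, 0.001]
wrist_force: [0.4, -0.2, 1.0]
opening: 0.0916
grasp_force: 0.0
```

Run:
```python
from h import *
st();avgF()
```

```text
11.67 [ 0.538  -0.1136  0.0924] [[-0.003, 1.0, 0.002], [1.0, 0.003, -0.001], [-0.001, 0.002, -1.0]] [ 0.37 -0.24  1.02] 0.09162034574833769 0.0
F [-0.3   0.1   0.12] [0.81 0.51 0.48] 12.02
```

Call:
servo_tool(increments=[[0, 0, 0, 0, 0, 0, -1], [0, 0, 0, 0, 0, 0, -1], [0, 0, 0, 0, 0, 0, -1], [0, 0, 0, 0, 0, 0, -1], [0, 0, 0, 0, 0, 0, -1]])

```text
clock: 12.48
tool_pos: [0.5369, -0.1136, 0.0911]
ee_rot: [0.706, 0.708, -0.0, -0.0]
wrist_force: [0.4, -0.6, 0.1]
opening: 0.0628
grasp_force: 0.3
```

Call:
servo_tool(increments=[[0, 0, 0, 0, 0, 0, -1], [0, 0, 0, 0, 0, 0, -1], [0, 0, 0, 0, 0, 0, -1]])

```text
clock: 12.73
tool_pos: [0.5369, -0.1135, 0.0911]
ee_rot: [0.706, 0.708, -0.0, -0.0]
wrist_force: [-1.0, 0.9, -0.3]
opening: 0.0603
grasp_force: 30.0
```

Gripped. I lift 40 mm and weigh it.

In the tool's units: -40 mm is -0.08, -25 mm is -0.05.

Call:
servo_tool(increments=[[0, 0, 0, 0, 0, -0.02, -1], [0, 0, 0, 0, 0, -0.05, -1], [0, 0, 0, 0, 0, -0.08, -1], [0, 0, 0, 0, 0, -0.08, -1], [0, 0, 0, 0, 0, -0.08, -1]])

```text
clock: 13.15
tool_pos: [0.5382, -0.1139, 0.133]
ee_rot: [0.706, 0.708, 0.001, 0.002]
wrist_force: [-1.3, 0.4, -2.2]
opening: 0.0605
grasp_force: 30.0
```

Call:
servo_tool(increments=[[0, 0, 0, 0, 0, 0, -1], [0, 0, 0, 0, 0, 0, -1], [0, 0, 0, 0, 0, 0, -1]])

```text
clock: 13.4
tool_pos: [0.5364, -0.1136, 0.1306]
ee_rot: [0.706, 0.708, -0.0, -0.0]
wrist_force: [0.5, 0.1, -3.6]
opening: 0.0607
grasp_force: 30.0
```

Run:
```python
from h import *
st();avgF(12);st()
```

```text
13.4 [ 0.5364 -0.1136  0.1306] [[-0.003, 1.0, -0.001], [1.0, 0.003, 0.0], [0.0, -0.001, -1.0]] [ 0.52  0.08 -3.63] 0.06065495040663137 29.99086062423885
F [ 0.13  0.05 -2.96] [0.39 0.42 0.48] 13.95
14.0 [ 0.537  -0.1136  0.1312] [[-0.003, 1.0, -0.0], [1.0, 0.003, 0.0], [0.0, -0.0, -1.0]] [ 0.46 -0.52 -3.98] 0.06098497086153436 29.990931563079357
```

Tin 1 weighs about 3.0 N, so it is the middle one. I set it back and go on to tin 2.

In the tool's units: 40 mm is 0.08, 38 mm is 0.076.

Call:
servo_tool(increments=[[0, 0, 0, 0, 0, 0.03, -1], [0, 0, 0, 0, 0, 0.056, -1], [0, 0, 0, 0, 0, 0.07, -1], [0, 0, 0, 0, 0, 0.076, -1], [0, 0, 0, 0, 0, 0.08, -1]])

```text
clock: 14.42
tool_pos: [0.5352, -0.1134, 0.091]
ee_rot: [0.706, 0.708, -0.002, -0.001]
wrist_force: [-12.7, -1.0, 28.2]
opening: 0.0609
grasp_force: 30.0
```

Call:
servo_tool(increments=[[0, 0, 0, 0, 0, 0, -1], [0, 0, 0, 0, 0, 0, -1], [0, 0, 0, 0, 0, 0, -0.3], [0, 0, 0, 0, 0, 0, 1], [0, 0, 0, 0, 0, 0, 1]])

```text
clock: 14.83
tool_pos: [0.5376, -0.1135, 0.0913]
ee_rot: [0.706, 0.708, 0.001, 0.0]
wrist_force: [0.4, 0.5, 0.3]
opening: 0.0698
grasp_force: 0.0
```

Call:
servo_tool(increments=[[0, 0, 0, 0, 0, 0, 1], [0, 0, 0, 0, 0, 0, 1], [0, 0, 0, 0, 0, 0, 1], [0, 0, 0, 0, 0, 0, 1], [0, 0, 0, 0, 0, 0, 1]])

```text
clock: 15.25
tool_pos: [0.5371, -0.1136, 0.0912]
ee_rot: [0.706, 0.708, 0.0, 0.0]
wrist_force: [0.5, 0.0, 0.1]
opening: 0.0916
grasp_force: 0.0
```

In the tool's units: -190 mm is -0.38, -150 mm is -0.3.

Call:
servo_tool(increments=[[0, 0, 0, 0, 0, -0.06, 1], [0, 0, 0, 0, 0, -0.14, 1], [0, 0, 0, 0, 0, -0.22, 1], [0, 0, 0, 0, 0, -0.3, 1], [0, 0, 0, 0, 0, -0.38, 1]])

```text
clock: 15.67
tool_pos: [0.5366, -0.1132, 0.283]
ee_rot: [0.706, 0.708, 0.0, -0.0]
wrist_force: [1.4, -1.9, -0.9]
opening: 0.092
grasp_force: 0.0
```

In the tool's units: -128 mm is -0.256, -105 mm is -0.21.

Call:
servo_tool(increments=[[0, 0, 0, -0.07, 0.004, 0, 1], [0, 0, 0, -0.14, 0.004, 0, 1], [0, 0, 0, -0.21, 0.004, 0, 1], [0, 0, 0, -0.256, 0.004, 0, 1], [0, 0, 0, -0.256, 0.004, 0, 1]])

```text
clock: 16.08
tool_pos: [0.538, -0.2493, 0.2804]
ee_rot: [0.71, 0.705, -0.001, 0.001]
wrist_force: [-0.6, 0.2, 0.2]
opening: 0.0915
grasp_force: 0.0
```

Call:
servo_tool(increments=[[0, 0, 0, 0, 0, 0, 1], [0, 0, 0, 0, 0, 0, 1], [0, 0, 0, 0, 0, 0, 1], [0, 0, 0, 0, 0, 0, 1]])

```text
clock: 16.42
tool_pos: [0.5396, -0.2398, 0.2814]
ee_rot: [0.705, 0.709, 0.0, 0.0]
wrist_force: [-0.8, 0.8, -0.9]
opening: 0.092
grasp_force: 0.0
```

Run:
```python
from h import *
i=lids();cv2.imwrite("pics/t2.png",i)
```

```text
16.42 [ 0.5396 -0.2398  0.2814] [[-0.005, 1.0, 0.0], [1.0, 0.005, 0.0], [0.0, 0.0, -1.0]] [-0.83  0.79 -0.94] 0.0920261723701801 0.0
p 0.91 lid [276.3 332.   31.7] [ 0.5332 -0.3739  0.139 ] mark?
p 0.58 lid [285.6 198.6  36.2] [ 0.5414 -0.2408  0.139 ] mark?
p 0.57 lid [279.5  38.9  46.5] [ 0.536  -0.1163  0.139 ] mark?
```

View pics/t2.png

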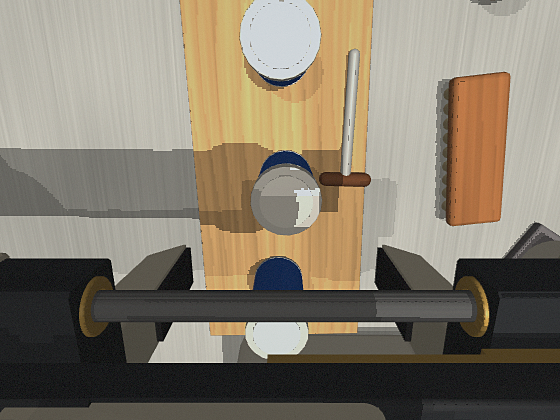

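Tin 1 stands upright again, and tin 2's lid is centred at (286,199). I go down on tin 2.

Call:
servo_tool(increments=[[0, 0, 0, -0.002, 0.002, 0.08, 1], [0, 0, 0, -0.002, 0.002, 0.16, 1], [0, 0, 0, -0.002, 0.002, 0.24, 1], [0, 0, 0, -0.002, 0.002, 0.3, 1], [0, 0, 0, -0.002, 0.002, 0.34, 1]])

```text
clock: 16.93
tool_pos: [0.5384, -0.2416, 0.1077]
ee_rot: [0.706, 0.708, -0.001, -0.002]
wrist_force: [-0.9, -0.6, -0.0]
opening: 0.0917
grasp_force: 0.0
```

In the tool's units: 20 mm is 0.04, 17 mm is 0.034.

Call:
servo_tool(increments=[[0, 0, 0, 0, 0, 0.02, 1], [0, 0, 0, 0, 0, 0.034, 1], [0, 0, 0, 0, 0, 0.04, 1], [0, 0, 0, 0, 0, 0.04, 1], [0, 0, 0, 0, 0, 0.04, 0]])

```text
clock: 17.35
tool_pos: [0.5414, -0.2428, 0.0926]
ee_rot: [0.706, 0.708, 0.0, 0.001]
wrist_force: [0.5, 0.2, 0.3]
opening: 0.0887
grasp_force: 0.0
```

Call:
servo_tool(increments=[[0, 0, 0, 0, 0, 0, -1], [0, 0, 0, 0, 0, 0, -1], [0, 0, 0, 0, 0, 0, -1], [0, 0, 0, 0, 0, 0, -1], [0, 0, 0, 0, 0, 0, -1]])

```text
clock: 17.77
tool_pos: [0.5407, -0.2428, 0.0916]
ee_rot: [0.706, 0.708, 0.0, 0.0]
wrist_force: [1.1, -0.2, 2.4]
opening: 0.0601
grasp_force: 30.0
```

Call:
servo_tool(increments=[[0, 0, 0, 0, 0, 0, -1], [0, 0, 0, 0, 0, 0, -1], [0, 0, 0, 0, 0, 0, -1]])

```text
clock: 18.02
tool_pos: [0.5407, -0.2427, 0.0916]
ee_rot: [0.706, 0.708, 0.0, 0.0]
wrist_force: [1.0, -0.2, 4.1]
opening: 0.0606
grasp_force: 30.0
```

In the tool's units: -40 mm is -0.08, -25 mm is -0.05.

Call:
servo_tool(increments=[[0, 0, 0, 0, 0, -0.02, -1], [0, 0, 0, 0, 0, -0.05, -1], [0, 0, 0, 0, 0, -0.08, -1], [0, 0, 0, 0, 0, -0.08, -1], [0, 0, 0, 0, 0, -0.08, -1]])

```text
clock: 18.43
tool_pos: [0.5413, -0.243, 0.1329]
ee_rot: [0.706, 0.708, 0.0, 0.001]
wrist_force: [-0.2, -0.4, -2.1]
opening: 0.0608
grasp_force: 30.0
```

Call:
servo_tool(increments=[[0, 0, 0, 0, 0, 0, -1], [0, 0, 0, 0, 0, 0, -1], [0, 0, 0, 0, 0, 0, -1]])

```text
clock: 18.68
tool_pos: [0.5397, -0.2425, 0.1305]
ee_rot: [0.706, 0.708, -0.0, -0.001]
wrist_force: [0.4, 0.1, -2.2]
opening: 0.0605
grasp_force: 30.0
```

Run:
```python
from h import *
st();avgF(12);st()
```

```text
18.68 [ 0.5397 -0.2425  0.1305] [[-0.003, 1.0, -0.001], [1.0, 0.003, 0.0], [0.0, -0.001, -1.0]] [ 0.42  0.07 -2.16] 0.060503553540503276 29.97249905951321
F [ 0.28 -0.09 -1.83] [0.36 0.28 0.56] 19.23
19.28 [ 0.5403 -0.2426  0.1312] [[-0.003, 1.0, -0.0], [1.0, 0.003, -0.0], [-0.0, -0.0, -1.0]] [ 0.99  0.16 -1.5 ] 0.060615994156549585 29.9724722513929
```

Tin 2 weighs 1.8 N, so it is the lightest and tin 3 should be the heaviest. I set tin 2 down gently and move to tin 3.

In the tool's units: 38.5 mm is 0.077, 37 mm is 0.074.

Call:
servo_tool(increments=[[0, 0, 0, 0, 0, 0.03, -1], [0, 0, 0, 0, 0, 0.054, -1], [0, 0, 0, 0, 0, 0.068, -1], [0, 0, 0, 0, 0, 0.074, -1], [0, 0, 0, 0, 0, 0.077, -1]])

```text
clock: 19.7
tool_pos: [0.5393, -0.2422, 0.0915]
ee_rot: [0.706, 0.708, -0.001, -0.001]
wrist_force: [-3.3, 0.5, 4.1]
opening: 0.0607
grasp_force: 30.0
```

In the tool's units: 1 mm is 0.002, 0.5 mm is 0.001.

Call:
servo_tool(increments=[[0, 0, 0, 0, 0, 0.001, -1], [0, 0, 0, 0, 0, 0.002, -1], [0, 0, 0, 0, 0, 0.002, -1], [0, 0, 0, 0, 0, 0.002, -0.3], [0, 0, 0, 0, 0, 0.002, 1]])

```text
clock: 20.12
tool_pos: [0.5407, -0.2427, 0.0921]
ee_rot: [0.706, 0.708, 0.0, 0.0]
wrist_force: [-0.2, -1.1, 1.1]
opening: 0.0643
grasp_force: 0.0
```

Call:
servo_tool(increments=[[0, 0, 0, 0, 0, 0, 1], [0, 0, 0, 0, 0, 0, 1], [0, 0, 0, 0, 0, 0, 1], [0, 0, 0, 0, 0, 0, 1], [0, 0, 0, 0, 0, 0, 1]])

```text
clock: 20.53
tool_pos: [0.5404, -0.2426, 0.0918]
ee_rot: [0.706, 0.708, 0.0, 0.0]
wrist_force: [0.7, 0.1, -0.5]
opening: 0.0909
grasp_force: 0.0
```

In the tool's units: -190 mm is -0.38, -150 mm is -0.3.

Call:
servo_tool(increments=[[0, 0, 0, 0, 0, -0.06, 1], [0, 0, 0, 0, 0, -0.14, 1], [0, 0, 0, 0, 0, -0.22, 1], [0, 0, 0, 0, 0, -0.3, 1], [0, 0, 0, 0, 0, -0.38, 1]])

```text
clock: 20.95
tool_pos: [0.54, -0.2422, 0.2836]
ee_rot: [0.706, 0.708, 0.0, -0.0]
wrist_force: [0.6, -0.5, 0.2]
opening: 0.0917
grasp_force: 0.0
```

In the tool's units: -131 mm is -0.262, -105 mm is -0.21.

Call:
servo_tool(increments=[[0, 0, 0, -0.07, -0.006, 0, 1], [0, 0, 0, -0.14, -0.01, 0, 1], [0, 0, 0, -0.21, -0.014, 0, 1], [0, 0, 0, -0.262, -0.014, 0, 1], [0, 0, 0, -0.262, -0.014, 0, 1]])

```text
clock: 21.37
tool_pos: [0.5311, -0.382, 0.2806]
ee_rot: [0.71, 0.704, -0.002, 0.001]
wrist_force: [-0.1, -0.4, -1.0]
opening: 0.0921
grasp_force: 0.0
```

Call:
servo_tool(increments=[[0, 0, 0, 0, 0, 0, 1], [0, 0, 0, 0, 0, 0, 1], [0, 0, 0, 0, 0, 0, 1], [0, 0, 0, 0, 0, 0, 1], [0, 0, 0, 0, 0, 0, 1]])

```text
clock: 21.78
tool_pos: [0.5341, -0.3723, 0.282]
ee_rot: [0.705, 0.709, -0.0, 0.0]
wrist_force: [-0.6, 0.6, -0.3]
opening: 0.0918
grasp_force: 0.0
```

Run:
```python
from h import *
i=lids();cv2.imwrite("pics/t3.png",i);print(state()["qpos"])
```

```text
21.78 [ 0.5341 -0.3723  0.282 ] [[-0.005, 1.0, 0.0], [1.0, 0.005, -0.0], [-0.0, 0.0, -1.0]] [-0.58  0.62 -0.25] 0.09175776808635792 0.0
p 0.73 lid [294.5  36.6  47. ] [ 0.5418 -0.2471  0.139 ] mark?
p 0.7 lid [283.  197.9  36.7] [ 0.5336 -0.3729  0.139 ] mark?
[ 1.1878576   0.60228311 -0.93651699  1.48994526  0.49371577  1.29923259
  0.20658633]
```

View pics/t3.png

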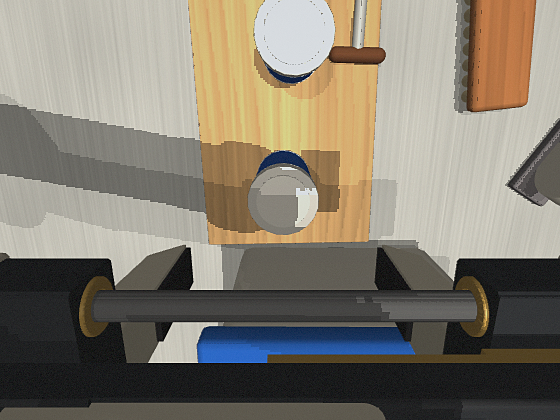

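The lid of tin 3 is centred at (283,198), with the crate behind it clear of the gripper body. I go down on it.

In the tool's units: 160 mm is 0.32, 140 mm is 0.28.

Call:
servo_tool(increments=[[0, 0, 0, 0, 0, 0.08, 1], [0, 0, 0, 0, 0, 0.16, 1], [0, 0, 0, 0, 0, 0.23, 1], [0, 0, 0, 0, 0, 0.28, 1], [0, 0, 0, 0, 0, 0.32, 1]])

```text
clock: 22.3
tool_pos: [0.5324, -0.3729, 0.1189]
ee_rot: [0.706, 0.708, -0.0, -0.001]
wrist_force: [0.2, 0.6, 0.1]
opening: 0.0918
grasp_force: 0.0
```

Call:
servo_tool(increments=[[0, 0, 0, 0, 0, 0.03, 1], [0, 0, 0, 0, 0, 0.05, 1], [0, 0, 0, 0, 0, 0.06, 1], [0, 0, 0, 0, 0, 0.06, 1], [0, 0, 0, 0, 0, 0.06, 0]])

```text
clock: 22.72
tool_pos: [0.5344, -0.3738, 0.0927]
ee_rot: [0.706, 0.708, 0.0, 0.001]
wrist_force: [-0.5, -0.3, -0.4]
opening: 0.0887
grasp_force: 0.0
```

Call:
servo_tool(increments=[[0, 0, 0, 0, 0, 0, -1], [0, 0, 0, 0, 0, 0, -1], [0, 0, 0, 0, 0, 0, -1], [0, 0, 0, 0, 0, 0, -1], [0, 0, 0, 0, 0, 0, -1]])

```text
clock: 23.13
tool_pos: [0.5337, -0.3739, 0.0923]
ee_rot: [0.706, 0.708, -0.0, 0.0]
wrist_force: [-1.9, 0.6, 3.1]
opening: 0.0604
grasp_force: 30.0
```

Call:
servo_tool(increments=[[0, 0, 0, 0, 0, 0, -1], [0, 0, 0, 0, 0, 0, -1], [0, 0, 0, 0, 0, 0, -1]])

```text
clock: 23.38
tool_pos: [0.5337, -0.3739, 0.0923]
ee_rot: [0.706, 0.708, -0.0, 0.0]
wrist_force: [-3.4, 0.0, 5.9]
opening: 0.0602
grasp_force: 30.0
```

In the tool's units: -40 mm is -0.08, -25 mm is -0.05.

Call:
servo_tool(increments=[[0, 0, 0, 0, 0, -0.02, -1], [0, 0, 0, 0, 0, -0.05, -1], [0, 0, 0, 0, 0, -0.08, -1], [0, 0, 0, 0, 0, -0.08, -1], [0, 0, 0, 0, 0, -0.08, -1]])

```text
clock: 23.8
tool_pos: [0.5348, -0.374, 0.1335]
ee_rot: [0.706, 0.708, 0.0, 0.002]
wrist_force: [-0.2, -0.2, -4.8]
opening: 0.0601
grasp_force: 30.0
```

Call:
servo_tool(increments=[[0, 0, 0, 0, 0, 0, -1], [0, 0, 0, 0, 0, 0, -1], [0, 0, 0, 0, 0, 0, -1]])

```text
clock: 24.05
tool_pos: [0.5331, -0.3734, 0.1309]
ee_rot: [0.706, 0.708, -0.0, -0.001]
wrist_force: [0.8, -0.1, -4.9]
opening: 0.0602
grasp_force: 30.0
```

Run:
```python
from h import *
st();avgF(12);st()
```

```text
24.05 [ 0.5331 -0.3734  0.1309] [[-0.003, 1.0, -0.001], [1.0, 0.003, 0.001], [0.001, -0.001, -1.0]] [ 0.77 -0.08 -4.93] 0.06020129653650116 29.995657657273114
F [ 0.31 -0.07 -4.81] [0.42 0.52 0.43] 24.6
24.65 [ 0.5337 -0.3736  0.1317] [[-0.003, 1.0, 0.0], [1.0, 0.003, -0.0], [-0.0, 0.0, -1.0]] [-0.27  0.13 -4.34] 0.0603147228302168 29.995607652235776
```

Tin 3 weighs 4.8 N, so it is the heaviest. I raise it 140 mm, which puts its foot at about 0.20 m, and check.

In the tool's units: -140 mm is -0.28, -125 mm is -0.25.

Call:
servo_tool(increments=[[0, 0, 0, 0, 0, -0.05, -1], [0, 0, 0, 0, 0, -0.12, -1], [0, 0, 0, 0, 0, -0.19, -1], [0, 0, 0, 0, 0, -0.25, -1], [0, 0, 0, 0, 0, -0.28, -1]])

```text
clock: 25.07
tool_pos: [0.5356, -0.3737, 0.2766]
ee_rot: [0.706, 0.708, 0.001, 0.003]
wrist_force: [0.3, 0.1, -3.4]
opening: 0.0604
grasp_force: 30.0
```

Call:
servo_tool(increments=[[0, 0, 0, 0, 0, 0, -1], [0, 0, 0, 0, 0, 0, -1], [0, 0, 0, 0, 0, 0, -1], [0, 0, 0, 0, 0, 0, -1], [0, 0, 0, 0, 0, 0, -1]])

```text
clock: 25.48
tool_pos: [0.5327, -0.3733, 0.2696]
ee_rot: [0.706, 0.708, -0.0, -0.002]
wrist_force: [0.3, -0.5, -4.2]
opening: 0.06
grasp_force: 30.0
```

Call:
servo_tool(increments=[[0, 0, 0, 0, 0, 0, -1], [0, 0, 0, 0, 0, 0, -1], [0, 0, 0, 0, 0, 0, -1], [0, 0, 0, 0, 0, 0, -1], [0, 0, 0, 0, 0, 0, -1]])

```text
clock: 25.9
tool_pos: [0.5337, -0.3735, 0.2716]
ee_rot: [0.706, 0.708, 0.0, -0.0]
wrist_force: [0.3, -0.1, -4.2]
opening: 0.0605
grasp_force: 30.0
```

Run:
```python
from h import *
s=st();print(s["dq"].round(3) if hasattr(s["dq"],"round") else s["dq"])
b=camera("scene");cv2.imwrite("pics/f.png",b)
a=np.radians(17.5)
for z in(.1,.092):print(z,[proj("scene",[.601+k*.027*np.cos(a),.104+k*.027*np.sin(a),z]).round(1).tolist() for k in(-1,1)])
```

```text
25.9 [ 0.5337 -0.3735  0.2716] [[-0.003, 1.0, 0.0], [1.0, 0.003, 0.0], [0.0, 0.0, -1.0]] [ 0.26 -0.11 -4.22] 0.060501730699469146 29.996439612004906
[ 0.001 -0.002  0.    -0.001  0.001  0.001  0.001]
0.1 [[374.9, 247.7], [369.0, 271.8]]
0.092 [[374.2, 251.1], [368.3, 275.2]]
```

View pics/f.png

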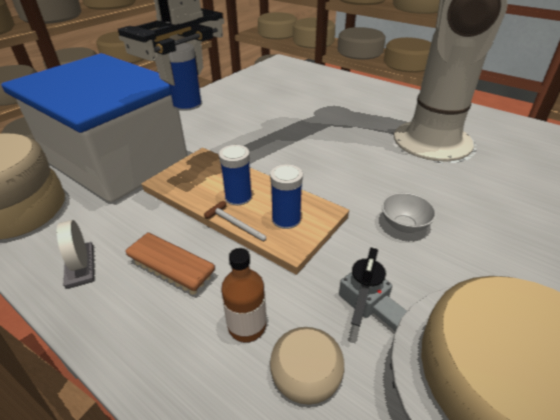

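The picture shows the heaviest tin upright in the gripper at about (185,75), and the other two upright on the plank at (236,175) and (287,195). The knob is turned free, and its bar's far end at about (374,249) matches the up height. Nothing else has moved.

```bash
python3 -c "
from bench import *
print(sign_off())"
```

```text
the job is handed in; nothing more can be done
None
```

The turntable lock is turned to its free stop and back up, and the heaviest tin (about 0.48 kg) is held upright and still with its foot about 20 cm above the bench; the other two stand upright on the plank, and the job is handed in.

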